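# Let out the telescoping ring arm by one hole

### The arm

A 7-joint arm with a two-finger parallel gripper is mounted at the origin on the work surface. World frame = base frame: x ahead of the robot, y to its left, z up, the work surface at z = 0. Lengths are in m, angles in rad, forces in N, time in s.
With the tool pointing down it reaches from about 0.375 to 0.925 m from the base axis. Payload 3.1 kg.
Tool frame: the origin (TCP) lies between the finger pads; the fingertips stand 19 mm ahead of it and the grasp point (between the pads) is the TCP; z points along the fingers, y is the line along which they close (so a half turn about z gives the same grasp; the last joint's range is limited). The gripper opens to 85 mm and grips with 20 to 120 N. Pads are 22 mm wide; open, the fingers measure 114 mm over their backs; the gripper's body (76 mm by 85 mm) begins 54 mm behind the grasp point. The pads swing forward as they close: fully open they stand 13 mm farther back than shut.
Start: joints at [1.016, 0.383, 0.044, 1.598, -0.018, 1.161, -0.05], TCP at [0.287, -0.583, 0.25] pointing down, gripper open.
Joint ranges: [-2.61, 2.61], [-0.41, 2.15], [-1.48, 1.57], [0, 2.5], [-1.57, 4.71], [0.05, 1.97], [-2.85, 2.85]. Speed limits (rad/s): [2.79, 2.79, 3.14, 3.14, 3.14, 3.14, 3.14].

### API

Orientations are given as a unit quaternion [x, y, z, w].
In Python, from bench import move_ptp, movel, move_j, move_gripper, pause, inverse_kinematics, read_camera, camera_params, MotionError, sign_off, look_for, tip_of, read_time_s, read_qpos, read_joint_vel, read_effort, read_eef_pos, read_tcp_rot, read_ft_force, read_ft_torque, read_finger_gap, read_grasp_force gives the robot as it stands. Calls block until the motion is done:
- move_ptp(position, orientation): joint-space move of the TCP to a pose.
- movel(position, orientation=None, speed=0.15): straight line of the TCP; orientation=None keeps the orientation; speed is the mean speed in m/s.
- move_j(angles): joint-space move.
- move_gripper(opening, effort=None): finger opening in m; effort is the grip in N (None keeps the last); returns when the fingers have stopped.
- pause(seconds).
- inverse_kinematics(position, orientation): joint angles nearest the present ones, or None.
- read_camera(name): name is "scene" or "top"; returns the picture (400x640x3 uint8, red, green, blue); there is no depth.
- camera_params(name): a dict with "K" (3x3 intrinsics, pixels), "camera_from_world" (4x4, takes a point from world to camera coordinates). Camera axes: x right, y down, z forward; pixel columns grow to the right and rows downward; lengths in m; the calibration is good to about 2 mm. A picture is of the moment at which its call begins. camera_params takes no time and is no camera call.
A pose or a line that the arm cannot do raises MotionError and nothing moves.
- sign_off(): hands the job in; it is judged then, once.
Trained networks look in the newest picture that a camera, given by its name, has taken for a name from the list of things; names that differ only in an ending like _2 or _b are one class to them, and where a whole thing is asked for, a point or a joint stands for the part that bears it (a point fixed in the world has none). Each returns a list of dicts, best first, with "confidence" (0 to 1); they miss things now and then, are a little off and sometimes report something else, mostly with a low value. They report only what shows in the picture. A call takes as long as a camera call. They do not tell look-alikes from the thing itself.
- look_for(camera, name): "at" ([column, row] in pixels, amid what is visible of it).
- tip_of(camera, name): "at" ([column, row] in pixels: a listed point, or the origin of a listed thing).
Readings, each from a call of its own:
- read_time_s(): time.
- read_qpos(): joint angles.
- read_joint_vel(): joint speeds.
- read_effort(): joint torques, N m.
- read_eef_pos(): TCP position.
- read_tcp_rot(): TCP orientation.
- read_ft_force(): force on the tool from outside, world axes, zero at the start.
- read_ft_torque(): the same for the moment, N m.
- read_finger_gap(): finger opening in m.
- read_grasp_force(): force on a finger pad.
Only numpy, scipy, OpenCV 4.12 (cv2) and the standard library are available. Lean on these libraries where they do the work, as an engineer would, in place of code of your own. Each camera call takes 0.05 s, during which the arm holds its last target. There are 200 camera calls.

### The job

The telescoping arm that ends in a closed ring stops short of the beaker on its base. Press its snap button flush and slide the arm outwards to the very next hole, so that the ring stands over the beaker and the button has sprung back up and locked. Leave the fork-ended arm as it is and the beaker standing in its place.

Things in the scene. Friction and masses are not known exactly. Their poses are not given: they have to be found in the camera images.
- ring_button_top (a point): Snap button on the ring arm's collar: steel pad 26 mm long (x), 24 wide. Point: centre of its top face, 132 mm above the table when up; moves with it. x points level outwards along the arm, z up. The pad stands 7 mm proud of the collar's flat top (60 x 40 mm); pressed flush takes 5 N. A cross rib on the collar, its inner face 16 mm outward of this point, rises 11 mm above the raised pad.
- ring_arm (a joint): Ring arm slid out, m: about 0 at start, + outwards, holes each 40 mm, 3 mm play. The pad rides on the arm: hold it flush and push the rib outwards with the same closed fingertip. Beyond 8 mm the tube keeps the pad down; the finger may rise and push the rib on (2-5 N) till the button springs up in the next hole and stops the arm. Held down all the way, it passes the hole.
- ring_button (a joint): How far the ring arm's button is pressed, m: 0 up (locked in a hole), 0.005 when held down by the tube between holes, 0.007 flush.
- beaker_mid (a point): Glass beaker 64 mm across, 65 high, loose on the ring stand's 12 mm base plate, 190 mm outward of the button at the start. Point: on its axis, half-way up. The arm's ring, 80 mm across, lies level 105 mm above the table, its centre 150 mm outward of the button.
- fork_arm (a joint): The same kind of arm on a second stand, on the other side of the table's middle, but ending in an open two-pronged fork: not to be moved. Value as for the ring arm, about 0 at the start.
Things that resemble listed ones, but are neither listed nor needed, are in the scene too. Leave any red look-alike of the part that bears beaker_mid alone.

How it is judged:
On the way, in this order (a step that is already met when the one before it is completed fails the run):
1. the ring arm's snap button is pressed flush, the arm still in its first hole (value of joint ring_button above 0.0055 m and value of joint ring_arm below 0.012 m), for 0.05 s.
2. the ring arm is slid out to the next hole (value of joint ring_arm between 0.034 and 0.046 m), for 0.1 s.
At the end, for the whole second after the job is handed in: The ring arm is locked in the next hole, 40 mm further out (within 6 mm), its button sprung back up (less than 2 mm down); the beaker stands upright (within 10 degrees) within 15 mm of where it was (all of step 2 and value of joint ring_button below 0.002 m and distance of beaker_mid from where it was at the start of the episode below 0.015 m and angle between beaker_mid's own z axis and vertical below 0.17 rad); the robot touches nothing.
It fails at once if the fork-ended arm is slid more than 10 mm (value of joint fork_arm above 0.01 m or value of joint fork_arm below -0.01 m).
It also fails if it takes over 35 s, if anything falls off the work surface, if the arm or the gripper's body presses on something with over 40 N, if the wrist force passes 120 N, or if a joint passes its speed limit or range.

## Working session

There is one attempt and no reset: what is moved stays moved. The work goes in short steps, each a Python script; the robot and the scene stay as the last script left them, time stands still between calls to the robot, and variables do not carry over. Pictures are saved under pics/ and viewed, at most 10 in all, crops included, and the job is handed in when it is done.

```bash
mkdir -p pics; cat > h.py <<'E'
import numpy as np, cv2
from bench import *
def snap(c,f): cv2.imwrite('pics/'+f,read_camera(c)[:,:,::-1])
def P(c):
    d=camera_params(c); return np.array(d['K'])@np.array(d['camera_from_world'])[:3]
def tri(a,b):
    X=cv2.triangulatePoints(P('scene'),P('top'),np.array(a,float).reshape(2,1),np.array(b,float).reshape(2,1)).ravel(); return X[:3]/X[3]
def proj(c,X):
    p=P(c)@np.append(X,1); return p[:2]/p[2]
def atz(c,uv,z):
    M=P(c); H=M[:,[0,1,3]].copy(); H[:,2]+=M[:,2]*z
    w=np.linalg.solve(H,[uv[0],uv[1],1]); return w[:2]/w[2]
E
python3 - <<'E'
from h import *
snap('scene','s0.png');snap('top','t0.png')
for c in('scene','top'):
    for n in('ring_button_top','beaker_mid'):
        print(c,n,[(np.round(d['at'],1).tolist(),round(d['confidence'],2)) for d in tip_of(c,n)])
    for n in('ring_arm','fork_arm'):
        print(c,n,[(np.round(d['at'],1).tolist(),round(d['confidence'],2)) for d in look_for(c,n)])
print(read_time_s(),read_tcp_rot(),read_ft_force())
E
```

```text
scene ring_button_top []
scene beaker_mid [([365.2, 251.6], 0.96), ([463.7, 245.5], 0.87), ([416.0, 257.8], 0.86), ([398.7, 219.2], 0.66)]
scene ring_arm [([382.6, 171.2], 0.9)]
scene fork_arm [([213.2, 214.3], 0.98)]
top ring_button_top []
top beaker_mid [([240.0, 124.8], 0.97), ([228.4, 176.9], 0.7), ([183.8, 121.6], 0.6)]
top ring_arm [([215.8, 245.2], 0.72)]
top fork_arm [([441.7, 218.6], 0.91)]
0.5 [ 9.74024878e-01  2.26441020e-01  4.28804691e-06 -2.25593557e-05] [0.24552804 0.20519556 0.20100401]
```

View pics/s0.png

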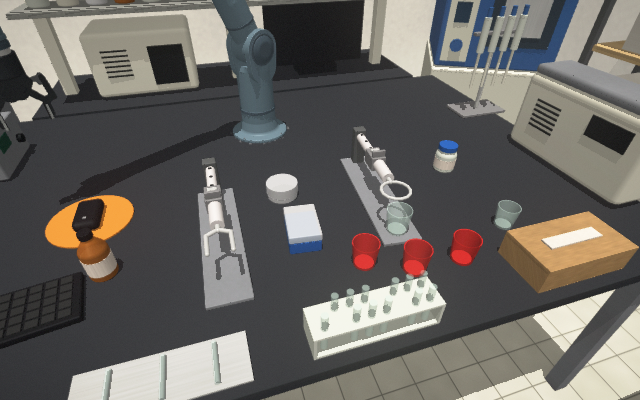

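View pics/t0.png

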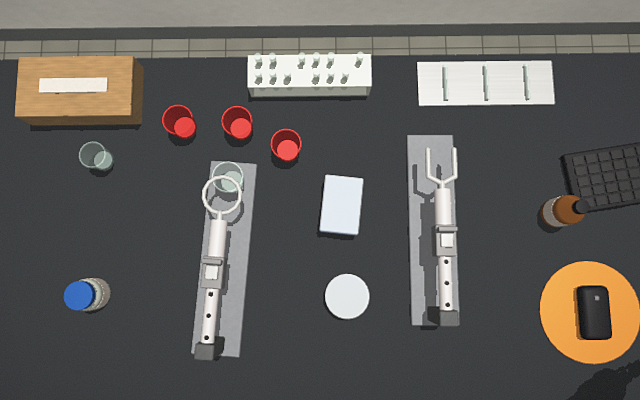

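The two stands show clearly. In the top picture the ring arm is on the left, with its collar near (212,270), ring at (222,195) and glass beaker at (228,177). The fork arm is on the right, at x≈445. Next I'll zoom in on the collar in both views.

```bash
python3 - <<'E'
import cv2,numpy as np
a=cv2.imread('pics/t0.png')[240:300,180:250];b=cv2.imread('pics/s0.png')[120:180,345:415]
r=lambda i:cv2.resize(i,None,fx=5.7,fy=5.7,interpolation=cv2.INTER_CUBIC)
cv2.imwrite('pics/z0.png',np.hstack([r(a),r(b)]))
from h import *
print(tri((398.7,219.2),(228.4,176.9)))
print('topcoll',atz('top',(211,271),.132), 'ring',atz('top',(222,195),.105),atz('scene',(396,191),.105))
E
```

```text
[0.66595428 0.22642868 0.05072276]
topcoll [0.47445172 0.24319274] ring [0.62080885 0.22945613] [0.62296408 0.23230883]
```

View pics/z0.png

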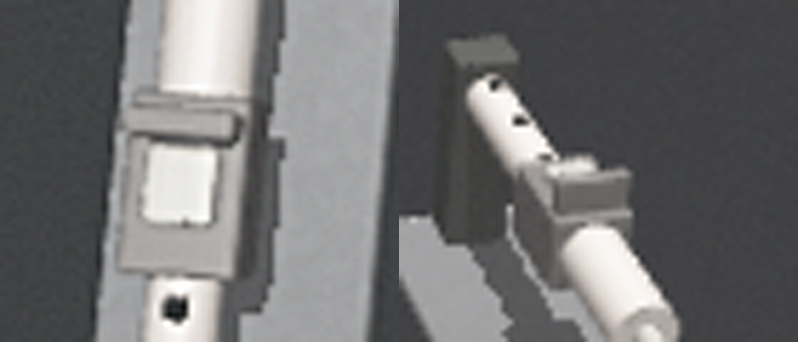

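```bash
cat >> h.py <<'E'
yaw=np.deg2rad(-5)
u=np.array([np.cos(yaw),np.sin(yaw),0])
from scipy.spatial.transform import Rotation as R
def quat(s): # tool x along s*u, z down
    x=s*u; z=np.array([0,0,-1.]); return R.from_matrix(np.c_[x,np.cross(z,x),z]).as_quat()
E
python3 - <<'E'
from h import *
r=tri((378.5,150.7),(212.1,259.3)); B=np.append(atz('top',(211.6,272.5),.132),.132)
print('rib',r,'pad',B,(r-B)@u, 'pad in scene',proj('scene',B)) 
# slot axis from tube end hole points
for p in ((211.0,294),(208,316),(209,337)): print(atz('top',p,.115))
for s in(1,-1):
    print(inverse_kinematics(np.append(B[:2],.19),quat(s)))
print(read_qpos())
E
```

```text
rib [0.49592846 0.23885797 0.14669193] pad [0.47167503 0.24203535 0.132     ] 0.02443806192594479 pad in scene [374.93072743 150.96670269]
[0.43153655 0.24597893]
[0.39113082 0.25096689]
[0.35289201 0.24849227]
[ 0.19454732  0.34429634 -0.86248902  1.90957673  0.30479517  1.02402141
 -2.45813708]
[ 0.32530854  0.4100228  -1.03493623  1.90500009  0.4049608   1.05514666
  0.60434432]
[ 1.01617441  0.38291397  0.04389817  1.59794731 -0.01789881  1.1611647
 -0.04992485]
```

```bash
python3 - <<'E'
from h import *
B=np.append(atz('top',(211.6,272.5),.132),.132)
q=quat(-1)
p=read_eef_pos(); 
move_gripper(0.0)
movel([p[0],p[1],.30],speed=.2)
move_ptp([B[0],B[1],.28],q)
movel([*(B+.001*u)[:2],.177],q)
print(read_eef_pos(),read_time_s(),read_ft_force(),read_finger_gap())
a=read_camera('top')[210:310,160:260];b=read_camera('scene')[100:200,320:420]
r=lambda i:cv2.resize(i[:,:,::-1],None,fx=4,fy=4,interpolation=cv2.INTER_CUBIC)
cv2.imwrite('pics/z1.png',np.hstack([r(a),r(b)]))
E
```

```text
[0.473256   0.24253978 0.17780381] 5.4667 [ 0.21580325 -0.23315618  0.00826845] -0.00021213545629816593
```

View pics/z1.png

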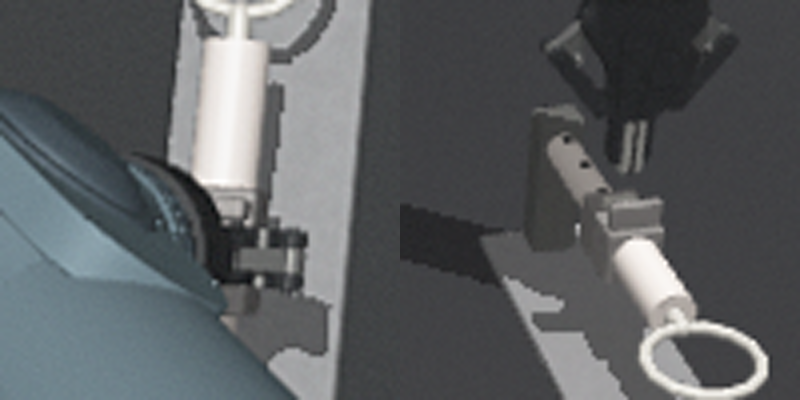

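The right half shows the closed fingertips at about scene pixel (378,142), just above the collar. Now I'll step down by force.

```bash
python3 - <<'E'
from h import *
print(proj('scene',read_eef_pos()-[0,0,.019]))
x,y,_=read_eef_pos()
movel([x,y,.154],speed=.05); f0=read_ft_force(); print(f0)
z=.154
while z>.138:
    z-=.001; movel([x,y,z],speed=.02)
    f=read_ft_force()-f0; print(round(z,4),read_eef_pos().round(4),f.round(2))
    if f[2]>9 or abs(f[0])>6: break
print(read_time_s())
E
```

```text
[376.48229579 142.33068763]
[ 0.33894342 -0.12744561  0.27425613]
0.153 [0.4737 0.2428 0.1532] [-0.62  0.36  0.03]
0.152 [0.4736 0.2426 0.152 ] [-1.34 -0.36 -0.36]
0.151 [0.4738 0.2428 0.1512] [-0.34  0.59  0.9 ]
0.15 [0.4738 0.2428 0.1502] [-0.36  0.34  1.87]
0.149 [0.4738 0.2428 0.1491] [-0.54 -0.47  2.77]
0.148 [0.4737 0.2428 0.1481] [-1.11  0.02  2.44]
0.147 [0.4738 0.2428 0.1471] [-0.58 -0.13  3.22]
0.146 [0.4738 0.2428 0.1461] [0.08 1.19 3.41]
0.145 [0.4737 0.2428 0.1451] [-0.15  0.2   4.21]
0.144 [0.4737 0.2428 0.1442] [-0.42  0.4   4.77]
0.143 [0.4741 0.2428 0.1441] [-0.81 -1.98  9.97]
8.925
```

Contact came at z = 0.1515 and flush at 0.144, a 7.5 mm stroke with 5 N, as the text says. Next I'll slide the arm outward.

```bash
python3 - <<'E'
from h import *
f0=np.array([0,0,.2])
p0=np.array([.4739,.2428,0])
s=0;contact=None;log=[]
while s<.022:
    s+=.001; t=p0+s*u; movel([t[0],t[1],.1433],speed=.02)
    f=read_ft_force()-f0; e=read_eef_pos(); log.append((round(s,3),round((e-p0)@u,4),round(e[2],4),round(-f@u,1),round(f[2],1)))
    if contact is None and -f@u>2.5: contact=s
    if contact and s-contact>=.0115: break
    if np.linalg.norm(f)>30: break
for l in log: print(*l)
print(contact,read_time_s())
E
```

```text
0.001 0.0012 0.1442 0.9 8.7
0.002 0.0021 0.1442 0.2 9.7
0.003 0.0031 0.1442 1.3 9.1
0.004 0.0041 0.1442 -0.4 9.2
0.005 0.0051 0.1442 1.7 9.6
0.006 0.0061 0.1441 0.7 9.5
0.007 0.0071 0.1441 1.5 8.8
0.008 0.0081 0.1442 1.8 9.0
0.009 0.0091 0.1442 0.7 9.0
0.01 0.0101 0.1441 1.5 9.6
0.011 0.0111 0.1441 1.4 8.4
0.012 0.0121 0.1442 1.1 9.6
0.013 0.0131 0.1442 0.6 10.8
0.014 0.0141 0.1442 0.9 8.2
0.015 0.0151 0.1442 1.9 9.3
0.016 0.0161 0.1442 0.5 9.3
0.017 0.0171 0.1441 1.1 9.0
0.018 0.0181 0.1442 0.8 9.0
0.019 0.0191 0.1442 1.4 9.2
0.02 0.0201 0.1441 1.1 9.1
0.021 0.0211 0.1442 1.3 8.5
0.022 0.0221 0.1441 0.9 7.7
None 14.425
```

```bash
python3 - <<'E'
from h import *
a=read_camera('top')[160:280,170:270];b=read_camera('scene')[115:235,325:425]
r=lambda i:cv2.resize(i[:,:,::-1],None,fx=4,fy=4,interpolation=cv2.INTER_CUBIC)
cv2.imwrite('pics/z2.png',np.hstack([r(a),r(b)]))
E
```

```text
(no output)
```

View pics/z2.png

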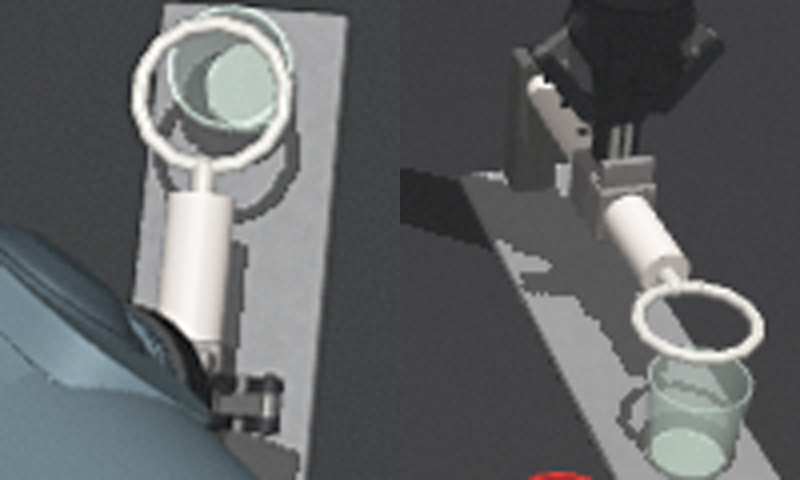

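The ring centre moved from about (222,195) to (223,183), so the arm has slid roughly 20 mm and is between holes. I'll raise the finger 10 mm, which keeps 8 mm of overlap with the rib, and push to the stop.

```bash
python3 - <<'E'
from h import *
p0=np.array([.4739,.2428,0])
t=p0+.0221*u; movel([t[0],t[1],.1535],speed=.04)
f0=read_ft_force();print(f0.round(1))
s=.022;log=[]
while s<.055:
    s+=.001; t=p0+s*u; movel([t[0],t[1],.1535],speed=.02)
    f=read_ft_force()-f0; e=read_eef_pos(); log.append((round(s,3),round((e-p0)@u,4),round(e[2],4),round(-f@u,1),round(f[2],1)))
    if -f@u>9: break
for l in log: print(*l)
print(read_time_s())
snapt=read_camera('top')[160:280,170:270];b=read_camera('scene')[115:235,325:425]
r=lambda i:cv2.resize(i[:,:,::-1],None,fx=4,fy=4,interpolation=cv2.INTER_CUBIC)
cv2.imwrite('pics/z3.png',np.hstack([r(snapt),r(b)]))
E
```

```text
[1.2 0.1 0.1]
0.023 0.0228 0.153 1.0 -0.4
0.024 0.0241 0.1534 1.3 -0.4
0.025 0.0251 0.1535 1.5 -0.0
0.026 0.0253 0.1534 3.6 1.4
0.027 0.0259 0.1534 4.8 2.9
0.028 0.0277 0.1534 5.9 2.1
0.029 0.0291 0.1534 4.8 2.1
0.03 0.0301 0.1534 5.7 1.0
0.031 0.0311 0.1534 4.3 0.0
0.032 0.0321 0.1534 4.4 0.6
0.033 0.0331 0.1534 3.9 0.4
0.034 0.0341 0.1534 5.2 0.1
0.035 0.0351 0.1535 5.0 -0.5
0.036 0.0361 0.1534 4.3 -1.3
0.037 0.0371 0.1534 4.8 -0.7
0.038 0.0381 0.1535 4.8 -0.9
0.039 0.0392 0.1535 4.1 -1.5
0.04 0.0414 0.1538 1.8 -1.7
0.041 0.0422 0.1539 1.8 -1.0
0.042 0.0427 0.1537 1.1 -0.4
0.043 0.0432 0.1535 0.5 0.5
0.044 0.0439 0.1535 2.4 0.1
0.045 0.045 0.1535 2.3 0.5
0.046 0.0461 0.1534 2.4 0.1
0.047 0.0463 0.1534 4.5 2.4
0.048 0.0464 0.1534 7.1 3.4
0.049 0.0465 0.1534 8.9 5.3
0.05 0.0465 0.1534 10.7 5.5
21.9333
```

View pics/z3.png

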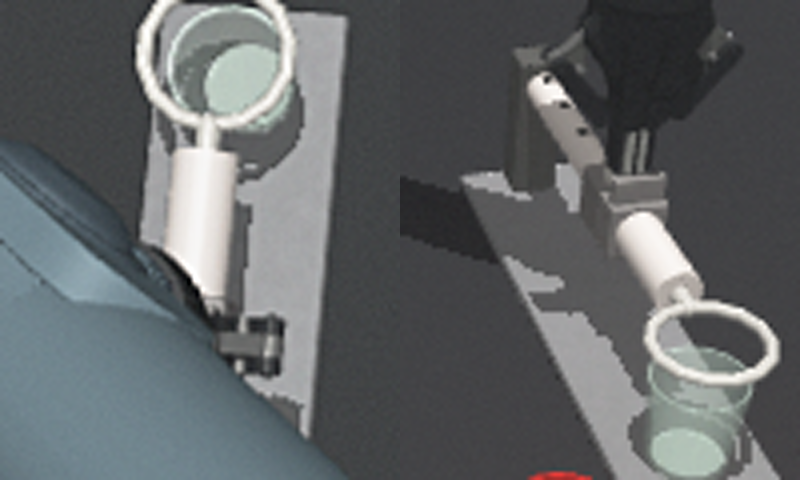

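The arm hit a firm stop after about 42 mm of arm travel, taking off the 4 mm gap. I'll back off, rise clear and check.

```bash
python3 - <<'E'
from h import *
p0=np.array([.4739,.2428,0]); q=quat(-1)
t=p0+.043*u; movel([t[0],t[1],.155],speed=.04)
movel([t[0],t[1],.29],speed=.15)
move_ptp([.40,-.05,.30],q)
print(read_time_s(),read_ft_force())
T=read_camera('top');S=read_camera('scene')
for n in ['beaker_mid']:
    for c in('top','scene'): print(c,[(np.round(d['at'],1).tolist(),round(d['confidence'],2)) for d in tip_of(c,n)])
r=lambda i:cv2.resize(i[:,:,::-1],None,fx=4,fy=4,interpolation=cv2.INTER_CUBIC)
cv2.imwrite('pics/z4.png',np.hstack([r(T[150:270,170:270]),r(S[115:235,325:425])]))
E
```

```text
24.6 [ 0.27063578 -0.2309998   0.31624468]
top [([239.8, 124.1], 0.85), ([285.8, 147.3], 0.81), ([227.2, 177.2], 0.8), ([181.1, 119.8], 0.73)]
scene [([397.4, 219.5], 0.88), ([370.4, 251.6], 0.78), ([415.3, 256.1], 0.68), ([462.6, 246.7], 0.63)]
```

View pics/z4.png

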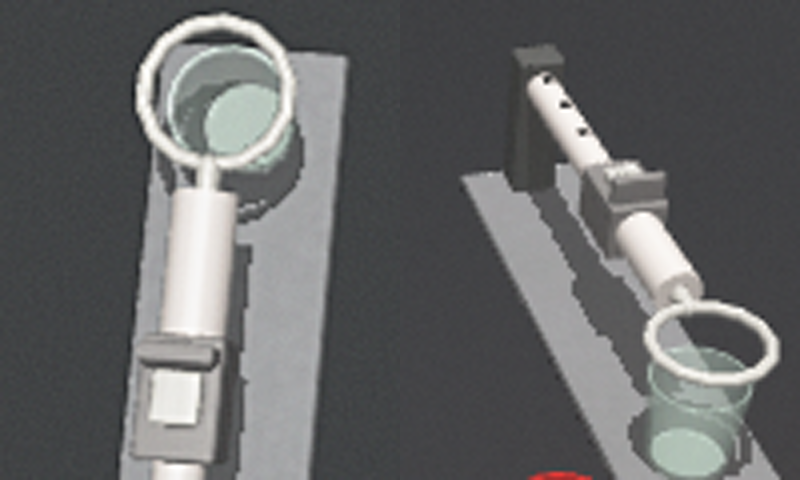

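The pad stands proud at top pixel (214,249), its raised side shows in the scene view, and the beaker has not moved. One numeric check of the travel, matching the same patches before and after, and I'll hand in.

```bash
python3 - <<'E'
from h import *
t0=cv2.imread('pics/t0.png'); T=read_camera('top')[:,:,::-1].copy()
k=4; big=lambda i:cv2.resize(i,None,fx=k,fy=k,interpolation=cv2.INTER_CUBIC)
for (x0,y0,x1,y1),z in (((203,258,222,288),.132),((208,208,228,224),.115)):
    m=cv2.matchTemplate(big(T[150:310,180:260]),big(t0[y0:y1,x0:x1]),cv2.TM_CCOEFF_NORMED)
    _,v,_,l=cv2.minMaxLoc(m); n=np.array(l)/k+[180,150]; c=np.array([x1-x0,y1-y0])/2
    print(v,n-[x0,y0],(atz('top',n+c,z)-atz('top',np.array([x0,y0])+c,z))@u[:2])
E
```

```text
0.9601870179176331 [  2.25 -23.  ] 0.042662454709708426
0.8494476079940796 [  2. -22.] 0.04277349188180154
```

```bash
python3 -c "
from bench import *
print(sign_off())"
```

```text
the job is handed in; nothing more can be done
None
```

I handed the job in: the ring arm is about 42.7 mm out against the next hole's stop, its button looks sprung back up, the ring is over the beaker, which hasn't moved, and I never touched the fork arm; no verdict came back.

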